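# Pack out and close the specimen clamp

### The job

Pack the orange specimen tightly into the short-stroke clamp: stand blue spacer plates from the rack in the gap between the white jaw and the specimen, no more than needed, until pushing the jaw forward by its red handle clamps specimen and spacers firmly against the dark stop before the jaw runs out of travel; spare spacers stay in the rack. The jaw springs back when let go, so finish while still holding it pushed shut on the stack, without touching specimen or spacers; press firmly but not hard, and leave everything else on the bench where it is.

Things in the scene. Friction and masses are not known exactly. Their poses are not given: they have to be found in the camera images.
- clamp: the spring-return specimen clamp, fixed to the bench: a flat aluminium base plate 250 x 100 mm, its top 12 mm above the bench. Origin on the bench, 5 mm from the plate's middle; its x axis runs along the plate from the white jaw towards the dark stop, z up. Between jaw and stop the plate is bare and open at both sides; low rails, up to 28 mm above the bench, flank the jaw only, behind x = -45 mm. Everything clamped stands on the plate with its thickness along x.
- jaw (a joint): travel of the white jaw along the clamp's +x: 0 = drawn back (where its spring returns it when let go), 0.040 m = end of its travel. The spring pushes back with 3 N at 0, rising to 5.4 N at the end. The jaw is 66 mm wide, its top 50 mm above the bench.
- jaw_face (a point): centre of the jaw's pressing face, 31 mm above the bench: at clamp x = -50 mm when drawn back, -10 mm at the end of travel
- jaw_handle (a point): middle of the upper part of the jaw's red upright handle (16 mm along the clamp's x, 24 mm across), 84 mm above the bench; the handle's top is 100 mm above the bench, its foot (the jaw's top) 50 mm; it stands 36 mm behind the jaw face and moves with the jaw
- stop: the dark steel stop block, fixed on the clamp plate at a place that differs each time: 20 mm along the clamp's x, 80 mm across, 50 mm tall. Origin at the middle of its underside, on the plate; its face towards the jaw lies 10 mm from the origin. Axes as the clamp's.
- specimen_c (a point): centre of the orange polymer specimen block, loose, standing on the clamp plate at or within 4 mm of the stop: 24 mm thick along its x (the clamp's x), 44 mm wide, 50 mm tall
- rack: white plastic rack, fixed on the bench: 160 x 70 mm base, 6 mm thick, four slots 36 mm apart along its x; origin on the bench under its middle. The slot ribs reach 22 mm above the bench and are only 28 mm wide (along y), so a spacer's 44 mm wide ends stick out at both sides.
- spacer1_c (a point): centre of a blue spacer plate, loose, standing on edge in a rack slot 15 mm wide, on the rack's 6 mm base: 12 mm thick along its x, 44 mm wide along its y, 50 mm tall (z); about 70 g. All four are alike.
- spacer2_c (a point): centre of a blue spacer plate, loose, standing on edge in a rack slot 15 mm wide, on the rack's 6 mm base: 12 mm thick along its x, 44 mm wide along its y, 50 mm tall (z); about 70 g. All four are alike.
- spacer3_c (a point): centre of a blue spacer plate, loose, standing on edge in a rack slot 15 mm wide, on the rack's 6 mm base: 12 mm thick along its x, 44 mm wide along its y, 50 mm tall (z); about 70 g. All four are alike.
- spacer4_c (a point): centre of a blue spacer plate, loose, standing on edge in a rack slot 15 mm wide, on the rack's 6 mm base: 12 mm thick along its x, 44 mm wide along its y, 50 mm tall (z); about 70 g. All four are alike.
- wash_bottle: bystander: white wash bottle with red cap, 60 mm across, 160 mm tall; origin at its underside, upright
- amber_bottle: bystander: amber glass bottle, 52 mm across, 110 mm tall; origin at its underside, upright
- vial_jar: bystander: small clear glass jar, 44 mm across, 50 mm tall; origin at its underside, upright
- driver: bystander: screwdriver with green handle lying flat, 150 mm long; x along it; origin at its underside
- dish: bystander: shallow white ceramic dish, 84 mm across, 16 mm tall; origin at its underside, upright
- mouse: bystander: black computer mouse, 100 x 58 x 26 mm; origin at its underside, upright
There are look-alikes about, which are no part of the job. Of the things like the part that bears specimen_c, leave any that is green or purple; of the rest the larger one is meant.

How it is judged:
By the outcome, as a careful person would: the job done as asked, in the order asked, and still so for the second after the job is handed in, while the arm keeps its last pose, push and grip.
It also fails if it takes over 72 s, if anything falls off the work surface, if the arm or the gripper's body presses on something with over 40 N, if the wrist force passes 120 N, or if a joint passes its speed limit or range.

### The arm

A 7-joint arm with a two-finger parallel gripper is mounted at the origin on the work surface. World frame = base frame: x ahead of the robot, y to its left, z up, the work surface at z = 0. Lengths are in mm, angles in rad, forces in N, time in s.
With the tool pointing down it reaches from about 400 to 875 mm from the base axis. Payload 4.4 kg.
Tool frame: the origin (TCP) lies at the very end of the fingers, on their centre line; the grasp point (between the pads) lies 19 mm behind it; z points along the fingers, y is the line along which they close (so a half turn about z gives the same grasp; the last joint's range is limited). The gripper opens to 85 mm and grips with 20 to 120 N. Pads are 22 mm wide; open, the fingers measure 114 mm over their backs; the gripper's body (76 mm by 85 mm) begins 54 mm behind the grasp point. The pads swing forward as they close: fully open they stand 13 mm farther back than shut.
Start: joints at [-1.286, 0.628, 0.038, 1.517, -0.027, 0.996, -0.02], TCP at [223.348, 610.438, 193.713] pointing down, gripper open.
Joint ranges: [-3.06, 3.06], [-0.37, 2.12], [-1.25, 1.32], [0.18, 2.47], [-1.1, 4.24], [0.23, 1.98], [-2.94, 2.94]. Speed limits (rad/s): [2.57, 2.57, 3.14, 3.14, 3.14, 3.14, 3.14].

### API

Orientations are given as [roll, pitch, yaw] about the fixed x, y, z axes, in that order (R = Rz(yaw) Ry(pitch) Rx(roll)).
In Python, from cell import ctrl gives the robot as it stands.
- The arm moves only by the tool step_arm, never from a script. Its argument "series" is a list that holds one entry, the list of rows, each a list of 7 numbers: the turn, a rotation vector about the tool's x, y, z as a fraction of full scale, then the shift along the tool's x, y, z as a fraction of full scale, then the closure, from 0 (fully open) to 1 (shut). In form: [[[ax, ay, az, tx, ty, tz, gripper], ...]]. A call has 1 to 12 rows; each row shifts and turns the commanded pose from where the row before left it, along the tool's axes as they then stand; what a row does not reach is not made up. Full scale, the value 1, is 150 mm for a shift and 45 degrees for a turn. A row lasts 1/10 s, in which the tool goes at most 50 mm and 8.59 degrees, less where a joint would pass 70% of its speed; a pose out of reach is approached as far as the arm can. A call with a number of a shift or a turn outside -1 to 1 is refused whole. A call with a gripper value outside its range is refused whole. The fingers move at their own pace and stop on an object; the grip force is fixed at half the most. Time passes only in rows, so rows that do not move let the fingers close. It gives the time, the measured TCP pose, the force, the opening and the grip force at its end, in the units of the state.
- ctrl.read_state(): the state, without advancing time (a new reading comes with each control period).
- ctrl.get_image(name): name is "scene" or "top" or "wrist"; returns a dict with "img" (384x512x3 uint8, red, green, blue), "fx", "fy", "cx", "cy" (pixels), "R" (3x3) and "t" (3): a world point X has camera coordinates R X + t. Camera axes: x right, y down, z forward; pixel columns grow to the right and rows downward; lengths in mm; the calibration is good to about 2 mm. A picture is of the moment at which its call begins. There is no depth.
- ctrl.finish_job(): hands the job in; it is judged then, once.
Trained networks look in a picture, given as the dict that the camera call returned (one of the last four; its "shot" number tells which), for a name from the list of things; names that differ only in an ending like _2 or _b are one class to them, and where a whole thing is asked for, a point or a joint stands for the part that bears it (a point fixed in the world has none). Each returns a list of dicts, best first, with "score" (0 to 1); they miss things now and then, are a little off and sometimes report something else, mostly with a low value. They report only what shows in the picture. A call takes as long as a camera call. They do not tell look-alikes from the thing itself.
- ctrl.recognise(picture, thing): "centre" ([column, row] in pixels, amid what is visible of it).
The state is a dict: "clock": time; "qpos": joint angles; "qd": joint speeds; "tau": joint torques, N m; "eef_pos": TCP position; "tool_rot": TCP orientation; "force": force on the tool from outside, world axes, zero at the start; "torque": the same for the moment, N m; "width": finger opening in mm; "gripper_force": force on a finger pad.
Only numpy, scipy, OpenCV 4.12 (cv2) and the standard library are available. Lean on these libraries where they do the work, as an engineer would, in place of code of your own. Each camera call takes 0.05 s, during which the arm holds its last target. There are 200 camera calls.

## Working session

There is one attempt and no reset: what is moved stays moved. The work goes in short steps, Python scripts to look and compute and a tool call to move; the robot and the scene stay as the last step left them, time stands still between calls to the robot, and variables do not carry over. Pictures are saved under pics/ and viewed, at most 10 in all, crops included, and the job is handed in when it is done.

Besides the shell and the picture viewer there is one more tool, called as name(argument=value, ...) on one line, values as JSON. step_arm: Moves the arm, as the interface text tells. Shift numbers are shares of 150 mm and turn numbers shares of 45 degrees, none past 1 either way. Its arguments: {"type":"object","properties":{"series":{"type":"array","items":{"type":"array","items":{"type":"array","items":{"type":"number","minimum":-1,"maximum":1}}}}},"required":["series"]}

```bash
mkdir -p pics
cat > h.py <<'E'
from cell import ctrl
import numpy as np, cv2
def ray(im,p):
    R=np.array(im["R"]);t=np.array(im["t"])
    c=-R.T@t; d=R.T@np.array([(p[0]-im["cx"])/im["fx"],(p[1]-im["cy"])/im["fy"],1.]); return c,d
def atz(im,p,z):
    c,d=ray(im,p); return c+d*(z-c[2])/d[2]
def proj(im,X):
    q=np.array(im["R"])@np.array(X,float)+np.array(im["t"]); return np.array([im["fx"]*q[0]/q[2]+im["cx"],im["fy"]*q[1]/q[2]+im["cy"]])
def save(im,n): cv2.imwrite("pics/"+n,im["img"][:,:,::-1])
E
python3 - <<'E'
from h import *
s=ctrl.get_image("scene");t=ctrl.get_image("top")
a=np.vstack([s["img"],t["img"]])
save(s,"s1.png");cv2.imwrite("pics/t1.png",cv2.resize(t["img"][:,:,::-1],(800,600),interpolation=cv2.INTER_CUBIC))
for im in (s,t):
  print(np.round(-np.array(im["R"]).T@np.array(im["t"])), im["fx"])
for th,z in [("clamp",12),("stop",62),("specimen_c",62),("rack",6),("spacer1_c",56),("jaw_handle",100),("wash_bottle",160),("amber_bottle",110)]:
  print(th,[(np.round(d["centre"]).tolist(),round(d["score"],2),np.round(atz(t,d["centre"],z)[:2]).tolist()) for d in ctrl.recognise(t,th)[:6]])
st=ctrl.read_state();print(st["tool_rot"],st["eef_pos"],st["clock"],st["width"])
E
```

```text
[1182.  905.  852.] 458.3675777462706
[ 411.  -71. 1858.] 500.0039427162549
clamp [([202.0, 184.0], 0.68, [605.0, 134.0])]
stop [([188.0, 185.0], 0.6, [595.0, 182.0])]
specimen_c [([214.0, 223.0], 0.56, [460.0, 82.0]), ([181.0, 150.0], 0.5, [720.0, 211.0])]
rack [([297.0, 202.0], 0.62, [546.0, -218.0]), ([294.0, 201.0], 0.32, [551.0, -207.0])]
spacer1_c []
jaw_handle [([218.0, 183.0], 0.5, [600.0, 71.0])]
wash_bottle [([132.0, 158.0], 0.88, [670.0, 362.0]), ([215.0, 178.0], 0.5, [611.0, 76.0])]
amber_bottle [([247.0, 136.0], 0.74, [768.0, -29.0])]
[-3.14155078e+00 -5.10729148e-05  2.79086241e+00] [223.30744981 610.4266651  193.68624583] 0.5 85.37693037903159
```

View pics/t1.png

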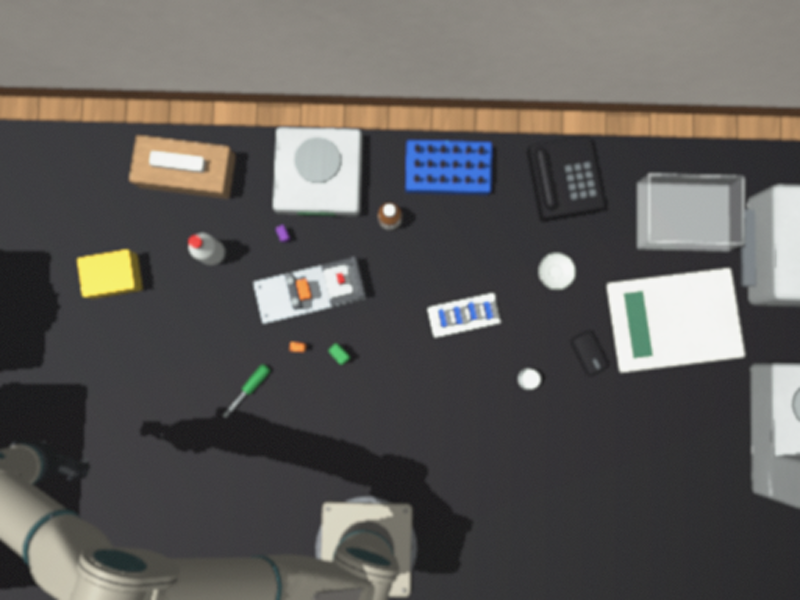

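View pics/s1.png

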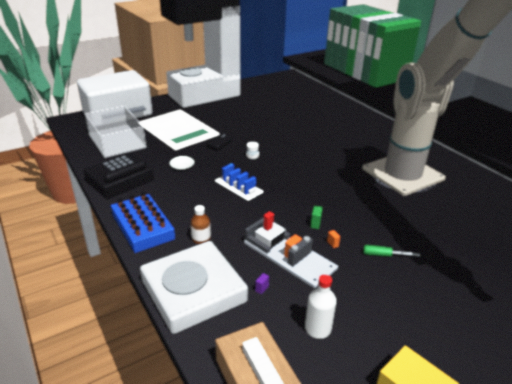

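The top view (800×600) shows the clamp at (310,290), with its jaw on the right and its stop on the left. The rack is at (463,315).

Orange candidates for the specimen:
- The block in the clamp at (303,290), which is larger and stands against the stop.
- A small orange block on the bench at (297,347).

The green and purple blocks are excluded. The block in the clamp fits the description, and I'll confirm it with the wrist camera.

```bash
cat >> h.py <<'E'
def goto(x,y,z,yaw=None,st=None):
    "turn (deg about tool z) then shift in tool axes (mm) to reach pose, tool down"
    from scipy.spatial.transform import Rotation as Ro
    st=st or ctrl.read_state(); p=np.array(st["eef_pos"]); r=st["tool_rot"]; y0=r[2]
    yaw=y0 if yaw is None else yaw
    dy=(yaw-y0+np.pi)%(2*np.pi)-np.pi
    R=Ro.from_euler("xyz",[np.pi,0,yaw]).as_matrix()
    d=R.T@(np.array([x,y,z])-p)
    print("turn z deg %.2f (share %.4f)"%(-np.degrees(dy),-np.degrees(dy)/45),"shift mm",np.round(d,1),"share",np.round(d/150,4), "pos",np.round(p,1),"rpy",np.round(r,3))
E
python3 - <<'E'
from h import *
t=ctrl.get_image("top")
def w(p,z): return atz(t,np.array(p)*.64,z)
a,b,c,d=[w(p,12)[:2] for p in ((254,281),(265,322),(366,296),(357,258))]
print(a,b,c,d); v=(a+b)/2-(c+d)/2; print("clamp",(a+b+c+d)/4,np.linalg.norm(v),np.arctan2(v[1],v[0]))
a,b,c,d=[w(p,6)[:2] for p in ((428,306),(433,336),(500,322),(494,293))]
v=(a+b)/2-(c+d)/2; print("rack",(a+b+c+d)/4,np.linalg.norm(v),np.arctan2(v[1],v[0]))
yaw=np.arctan2(v[1],v[0])
goto(510,60,380,1.8); goto(510,60,380,1.8-np.pi)
print(ctrl.read_state()["qpos"])
E
```

```text
[615.7516946 282.6942805] [518.91950506 252.40431932] [587.11457313  15.49779343] [677.5178734   39.75999158]
clamp [599.82591155 147.58909621] 248.56444498703914 1.8352931738089275
rack [ 550.45159998 -217.89302953] 161.5953562405981 1.7980638839040286
turn z deg 56.77 (share 1.2615) shift mm [-601.2  154.1 -186.3] share [-4.0078  1.0275 -1.2419] pos [223.3 610.4 193.7] rpy [-3.142 -0.     2.791]
turn z deg -123.23 (share -2.7385) shift mm [ 601.2 -154.1 -186.3] share [ 4.0078 -1.0275 -1.2419] pos [223.3 610.4 193.7] rpy [-3.142 -0.     2.791]
[-1.28581075  0.62838695  0.03847474  1.51740948 -0.02700039  0.99632064
 -0.01999833]
```

step_arm(series=[[[0,0,0.18,0,0,-0.18,0],[0,0,0.18,0,0,-0.18,0],[0,0,0.18,0,0,-0.18,0],[0,0,0.18,0,0,-0.18,0],[0,0,0.18,0,0,-0.18,0],[0,0,0.18,0,0,-0.18,0],[0,0,0.18,-0.3,0.07,-0.16,0],[0,0,0,-0.31,0.08,0,0],[0,0,0,-0.31,0.08,0,0],[0,0,0,-0.31,0.08,0,0],[0,0,0,-0.31,0.08,0,0],[0,0,0,-0.31,0.08,0,0]]])

```text
clock: 1.75
eef_pos: [360.5, 359.4, 379.0]
tool_rot: [3.141, -0.001, 1.801]
force: [1.2, 0.4, -0.8]
width: 85.3
gripper_force: 0.0
```

step_arm(series=[[[0,0,0,-0.31,0.08,0,0],[0,0,0,-0.31,0.08,0,0],[0,0,0,-0.31,0.08,0,0],[0,0,0,-0.31,0.08,0,0],[0,0,0,-0.31,0.08,0,0],[0,0,0,-0.31,0.08,0,0],[0,0,0,0,0,0,0],[0,0,0,0,0,0,0]]])

```text
clock: 2.55
eef_pos: [493.9, 104.9, 378.8]
tool_rot: [3.142, -0.0, 1.798]
force: [-0.6, 0.9, -0.3]
width: 85.1
gripper_force: 0.0
```

Run:
```python
from h import *
w=ctrl.get_image("wrist")
cv2.imwrite("pics/w1.png",cv2.resize(w["img"][:,:,::-1],(800,600),interpolation=cv2.INTER_CUBIC))
print(np.round(-np.array(w["R"]).T@np.array(w["t"])),w["fx"]); print(np.round(w["R"],2))
st=ctrl.read_state();print(st["eef_pos"],st["tool_rot"],st["clock"],st["force"])
for th,z in [("clamp",12),("stop",62),("specimen_c",62),("rack",6),("spacer1_c",56),("jaw_handle",100)]:
  print(th,[(np.round(d["centre"]).tolist(),round(d["score"],2),np.round(atz(w,d["centre"],z)[:2]).tolist()) for d in ctrl.recognise(w,th)[:6]])
```

```text
[475. 184. 559.] 326.3369886016171
[[ 0.97  0.22  0.  ]
 [ 0.21 -0.92  0.32]
 [ 0.07 -0.31 -0.95]]
[493.48550018 106.60402224 378.67063945] [-3.14133809e+00 -1.00404127e-03  1.80115949e+00] 2.6 [-0.18800555  2.12376365 -0.56357101]
clamp [([316.0, 124.0], 0.62, [592.0, 142.0])]
stop [([326.0, 96.0], 0.97, [585.0, 187.0])]
specimen_c [([415.0, 96.0], 0.92, [712.0, 216.0]), ([243.0, 84.0], 0.71, [462.0, 177.0]), ([222.0, 143.0], 0.69, [449.0, 85.0]), ([325.0, 116.0], 0.57, [592.0, 159.0]), ([156.0, 345.0], 0.52, [402.0, -324.0]), ([391.0, 245.0], 0.36, [763.0, -22.0])]
rack []
spacer1_c [([242.0, 332.0], 0.75, [557.0, -263.0])]
jaw_handle [([242.0, 313.0], 0.69, [541.0, -184.0]), ([324.0, 164.0], 0.56, [601.0, 97.0])]
```

View pics/w1.png

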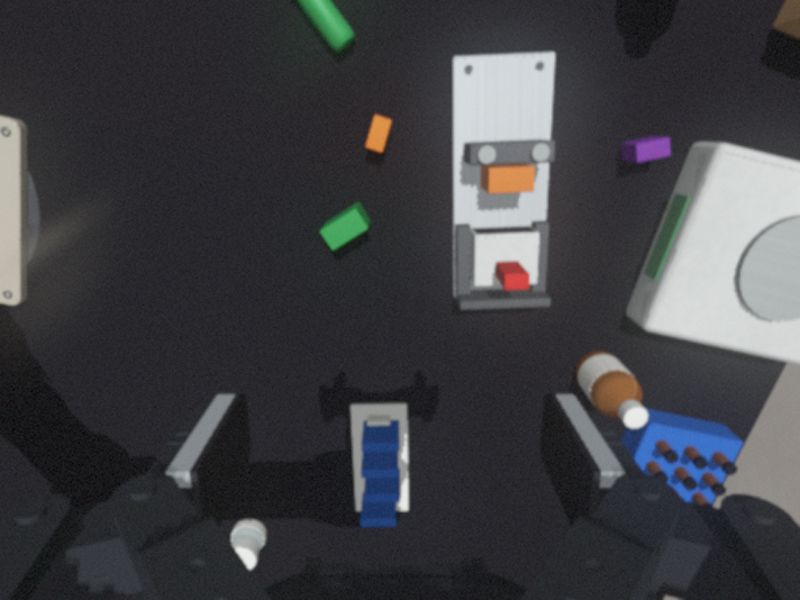

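The wrist view shows the clamp at (503,180). Its specimen is at (509,180), and the small orange look-alike at (379,133) is clearly smaller. The rack is at (380,460), with blue plates at about (380,432) to (378,510). I'll look closer at the clamp for exact measurements.

Run:
```python
from h import *
w=ctrl.get_image("wrist")
def q(p,z): return atz(w,np.array(p)*.64,z)[:2]
tl,tr,bl=q((453,56),12),q((555,52),12),q((452,228),12)
br=q((547,221),12)
print(tl,tr,np.linalg.norm(tl-tr)); v=tl-bl;print(np.arctan2(v[1],v[0])); v=tr-br;print(np.arctan2(v[1],v[0])); v=tl-tr;print(np.arctan2(v[1],v[0])-np.pi/2)
print("rack", [q(p,6) for p in ((350,404),(408,403),(354,511),(410,510))])
# camera over clamp: camera offset in tool frame
goto(605+15,110-55,270,1.83)
```

```text
[514.2593137  262.32096331] [610.109056  288.5688382] 99.37869004522767
1.8320903903688839
1.8496319192185506
-4.445097829602142
rack [array([ 494.62583337, -142.22986635]), array([ 563.71584961, -124.50358116]), array([ 532.4846067 , -299.13063363]), array([ 604.57766212, -280.45099989])]
turn z deg -1.55 (share -0.0344) shift mm [-82.6 109.  108.8] share [-0.5506  0.7266  0.725 ] pos [493.5 106.9 378.8] rpy [-3.142 -0.     1.803]
```

step_arm(series=[[[0,0,-0.044,0,0.17,0.21,0],[0,0,0,-0.04,0.17,0.21,0],[0,0,0,-0.05,0.17,0.21,0],[0,0,0,-0.05,0.17,0.21,0],[0,0,0,-0.05,0,0,0],[0,0,0,0,0,0,0],[0,0,0,0,0,0,0]]])

```text
clock: 3.65
eef_pos: [599.9, 104.2, 254.1]
tool_rot: [3.14, -0.0, 1.835]
force: [0.1, -0.4, 0.2]
width: 85.2
gripper_force: 0.0
```

Run:
```python
from h import *
w=ctrl.get_image("wrist")
cv2.imwrite("pics/w2.png",cv2.resize(w["img"][:,:,::-1],(800,600),interpolation=cv2.INTER_CUBIC))
np.save("w2.npy",w,allow_pickle=True)
st=ctrl.read_state();print(st["eef_pos"],st["tool_rot"],st["clock"],st["force"])
```

```text
[599.99103765 104.63746873 254.46799482] [ 3.13918907e+00 -4.67754128e-04  1.83587307e+00] 3.7 [0.00521108 0.43487365 0.22156634]
```

View pics/w2.png

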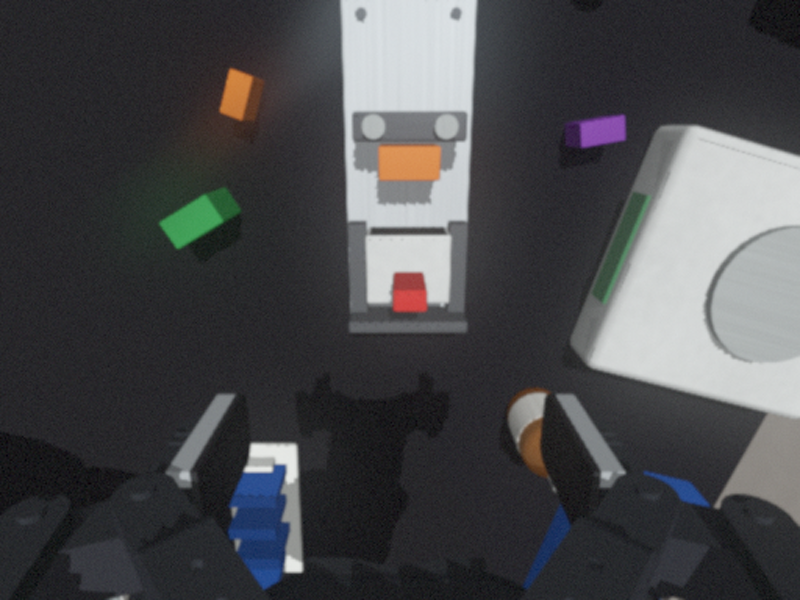

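Run:
```python
from h import *
w=np.load("w2.npy",allow_pickle=True).item()
def q(p,z): return atz(w,np.array(p)*.64,z)[:2]
L1,L2,R1,R2=q((343,20),12),q((347,200),12),q((477,20),12),q((471,200),12)
for a,b in((L1,L2),(R1,R2)): v=a-b;print("yaw",np.arctan2(v[1],v[0]))
yaw=1.838;u=np.array([np.cos(yaw),np.sin(yaw)]);n=np.array([-u[1],u[0]])
mid=(L1+L2+R1+R2)/4; print("width",(R1-L1)@n,"lat centre",mid@n)
for nm,p,z in [("stop far",(410,112),62),("stop near",(410,141),62),("spec far",(409,145),62),("spec near",(409,181),62),("specL",(378,163),62),("specR",(440,163),62),("stopL",(353,127),62),("stopR",(466,127),62),("jaw front white",(408,236),50),("jaw front dark",(408,228),50),("jaw rear",(395,304),50),("hand far",(409,286),100),("hand near",(409,312),100),("handL",(392,300),100),("handR",(427,300),100),("jawL",(366,270),50),("jawR",(450,270),50),("rail front",(357,222),28),("rear bar",(408,332),12)]:
  X=q(p,z); print(nm,"along %.1f lat %.1f"%(X@u,X@n))
img=w["img"].astype(int)
c=int(409*.64)
for r in range(68,200): print(r,*img[r,c-6:c+6].mean(0).astype(int),end=" | ")
```

```text
yaw 1.8270264128219333
yaw 1.847972334566016
width -99.07986538288725 lat centre -617.4280258468613
stop far along 32.6 lat -616.3
stop near along 13.5 lat -616.4
spec far along 10.8 lat -615.7
spec near along -13.9 lat -615.9
specL along -1.3 lat -593.9
specR along -1.5 lat -637.8
stopL along 22.9 lat -576.9
stopR along 22.7 lat -655.2
jaw front white along -56.3 lat -615.7
jaw front dark along -50.1 lat -615.6
jaw rear along -111.4 lat -605.5
hand far along -80.7 lat -615.1
hand near along -99.7 lat -615.2
handL along -90.8 lat -603.4
handR along -90.9 lat -627.7
jawL along -83.1 lat -583.0
jawR along -83.4 lat -648.6
rail front along -49.3 lat -575.4
rear bar along -151.3 lat -617.1
68 210 215 218 | 69 209 214 217 | 70 198 203 206 | 71 164 169 171 | 72 130 133 136 | 73 121 124 127 | 74 120 122 126 | 75 120 122 125 | 76 120 122 125 | 77 119 121 125 | 78 118 120 124 | 79 117 119 122 | 80 116 118 121 | 81 116 116 120 | 82 116 117 120 | 83 116 117 121 | 84 117 118 122 | 85 116 116 120 | 86 116 116 119 | 87 114 115 117 | 88 110 110 113 | 89 103 102 104 | 90 108 105 107 | 91 124 116 114
[... 1153 characters left out ...]
12 215 214 | 159 211 214 213 | 160 211 214 213 | 161 212 214 214 | 162 212 215 214 | 163 212 214 214 | 164 212 214 213 | 165 212 215 214 | 166 212 214 213 | 167 212 214 213 | 168 212 215 214 | 169 212 215 214 | 170 212 214 214 | 171 212 214 214 | 172 211 212 211 | 173 200 195 194 | 174 175 136 135 | 175 158 78 76 | 176 155 67 66 | 177 155 67 66 | 178 155 66 65 | 179 155 66 66 | 180 155 64 63 | 181 154 65 63 | 182 155 65 64 | 183 156 65 65 | 184 158 64 62 | 185 173 67 66 | 186 198 72 69 | 187 207 75 72 | 188 207 75 73 | 189 208 75 73 | 190 209 75 73 | 191 209 74 72 | 192 209 73 71 | 193 208 72 70 | 194 207 71 68 | 195 207 72 69 | 196 206 71 69 | 197 205 71 69 | 198 190 67 65 | 199 142 62 62 |
```

Measured along the clamp axis:

| Feature | Position (mm) |
|---|---|
| Jaw face | -54.5 |
| Specimen, near face | -14 (about -11 once it is pushed onto the stop) |
| Jaw face at end of travel | about -14.5 |

The gap to close is about 43 mm, so exactly one spacer is needed. Next I'll look at the rack.

Run:
```python
from h import *
goto(558,-235,230,1.80)
```

```text
turn z deg 2.06 (share 0.0457) shift mm [-321.2 -118.1   24.5] share [-2.1414 -0.7871  0.1631] pos [600.  104.6 254.5] rpy [ 3.139 -0.     1.836]
```

step_arm(series=[[[0,0,0.046,-0.26,-0.1,0.02,0],[0,0,0,-0.27,-0.1,0.02,0],[0,0,0,-0.27,-0.1,0.02,0],[0,0,0,-0.27,-0.1,0.02,0],[0,0,0,-0.27,-0.1,0.02,0],[0,0,0,-0.27,-0.1,0.02,0],[0,0,0,-0.27,-0.1,0.02,0],[0,0,0,-0.26,-0.09,0.02,0],[0,0,0,0,0,0,0],[0,0,0,0,0,0,0],[0,0,0,0,0,0,0]]])

```text
clock: 4.8
eef_pos: [559.6, -233.4, 229.7]
tool_rot: [3.139, -0.001, 1.802]
force: [0.4, 0.4, -0.6]
width: 85.2
gripper_force: 0.0
```

Run:
```python
from h import *
w=ctrl.get_image("wrist")
cv2.imwrite("pics/w3.png",cv2.resize(w["img"][:,:,::-1],(800,600),interpolation=cv2.INTER_CUBIC))
np.save("w3.npy",w,allow_pickle=True)
st=ctrl.read_state();print(st["eef_pos"],st["tool_rot"],st["clock"],st["force"])
```

```text
[ 559.61945641 -233.16603176  229.50072246] [ 3.13988562e+00 -7.80453562e-04  1.80251210e+00] 4.85 [0.25686111 1.03531616 0.3164391 ]
```

View pics/w3.png

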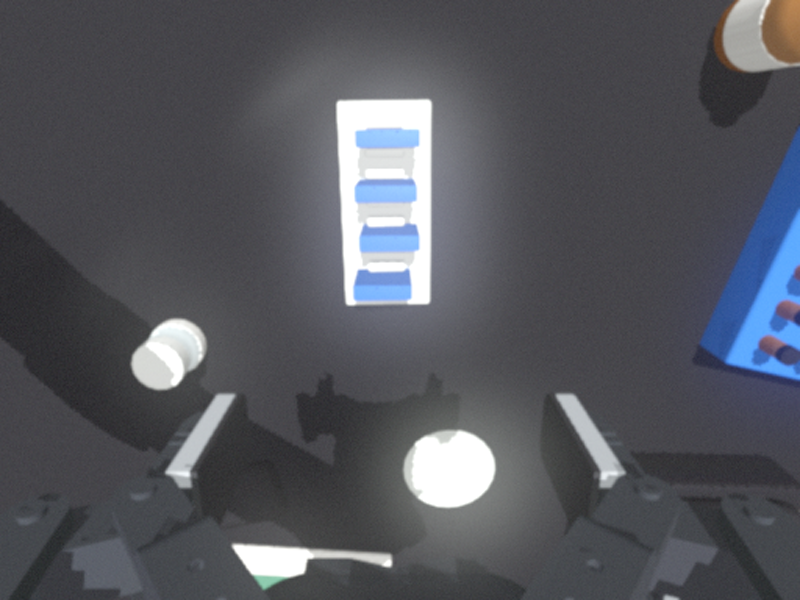

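The rack is at (385,200). Its four plates have their tops at (387,138), (386,190), (389,238) and (383,285). I'll take the top one, which is nearest the clamp and has the most room around it.

Run:
```python
from h import *
w=np.load("w3.npy",allow_pickle=True).item()
hsv=cv2.cvtColor(w["img"],cv2.COLOR_RGB2HSV)
m=cv2.inRange(hsv,(100,80,60),(125,255,255)); m[:, :210]=0; m[:,290:]=0
n,l,s,c=cv2.connectedComponentsWithStats(m)
for i in range(1,n):
  if s[i][4]>100: print(s[i],[np.round(atz(w,p,56)[:2],1) for p in ((s[i][0],s[i][1]),(s[i][0]+s[i][2],s[i][1]))])
def q(p,z): return atz(w,np.array(p)*.64,z)[:2]
c=[q(p,6) for p in((338,101),(431,99),(346,305),(430,304))]
v=c[0]+c[1]-c[2]-c[3]; yaw=np.arctan2(v[1],v[0]); print("rack",sum(c)/4,np.linalg.norm(v)/2,yaw, np.linalg.norm(c[0]-c[1]))
R=sum(c)/4
u=np.array([np.cos(yaw),np.sin(yaw)]);k=np.array([-u[1],u[0]])
for nm,p,z in [("L",(356,132),56),("R",(419,132),56),("far",(387,130),56),("near",(387,147),56)]:
  X=q(p,z)-R; print(nm,X@u,X@k)
r=w["img"].astype(int)
for i in range(78,104): print(i,r[i,244:250].mean(0).astype(int),end=" ")
```

```text
[228  83  40  11 420] [array([ 516.2, -162.3]), array([ 556.3, -152.9])]
[227 115  39  15 529] [array([ 521.8, -194.2]), array([ 562.1, -184.8])]
[230 144  38  17 572] [array([ 531.3, -223.8]), array([ 571.7, -214.4])]
[226 173  37  20 631] [array([ 533.7, -257. ]), array([ 574.2, -247.5])]
rack [ 548.14353346 -216.06761959] 160.42416882341203 1.8127222050569838 68.84583029672018
L 58.404594444850076 18.368193255606915
R 57.90258854667834 -23.250110762050756
far 59.41402391950616 -2.1292646829336928
near 48.63916944093402 -1.948021308100383
78 [255 255 255] 79 [255 255 255] 80 [255 255 255] 81 [237 241 244] 82 [188 205 243] 83 [163 203 255] 84 [158 206 255] 85 [159 206 255] 86 [157 205 255] 87 [157 204 255] 88 [155 202 255] 89 [155 201 255] 90 [153 200 255] 91 [154 200 255] 92 [153 198 255] 93 [153 192 255] 94 [174 190 230] 95 [208 212 218] 96 [223 226 225] 97 [225 227 226] 98 [223 225 225] 99 [220 223 222] 100 [217 219 219] 101 [222 224 224] 102 [225 227 227] 103 [224 227 226]
```

Run:
```python
from h import *
goto(537.4,-163.1,28,1.8127)
```

```text
turn z deg -0.58 (share -0.0130) shift mm [ 73.3  -4.8 201.5] share [ 0.489  -0.0319  1.3433] pos [ 559.6 -233.2  229.5] rpy [ 3.140e+00 -1.000e-03  1.803e+00]
```

step_arm(series=[[[0,0,-0.013,0.16,-0.01,0.24,0],[0,0,0,0.16,-0.01,0.24,0],[0,0,0,0.169,-0.012,0.24,0],[0,0,0,0,0,0.15,0.1],[0,0,0,0,0,0.15,0.1],[0,0,0,0,0,0.15,0.1],[0,0,0,0,0,0.1,0.1],[0,0,0,0,0,0,0.1],[0,0,0,0,0,0,0.1]]])

```text
clock: 5.75
eef_pos: [537.5, -164.1, 38.7]
tool_rot: [3.141, -0.0, 1.812]
force: [0.4, -0.3, 0.5]
width: 76.9
gripper_force: 0.0
```

Run:
```python
from h import *
w=ctrl.get_image("wrist")
cv2.imwrite("pics/w4.png",cv2.resize(w["img"][:,:,::-1],(800,600),interpolation=cv2.INTER_CUBIC))
goto(537.4,-163.1,28,1.8127)
```

```text
turn z deg -0.09 (share -0.0019) shift mm [ 1.5 -0.1 11.1] share [ 0.0102 -0.0009  0.0743] pos [ 537.9 -164.5   39.1] rpy [3.140e+00 1.000e-03 1.811e+00]
```

View pics/w4.png

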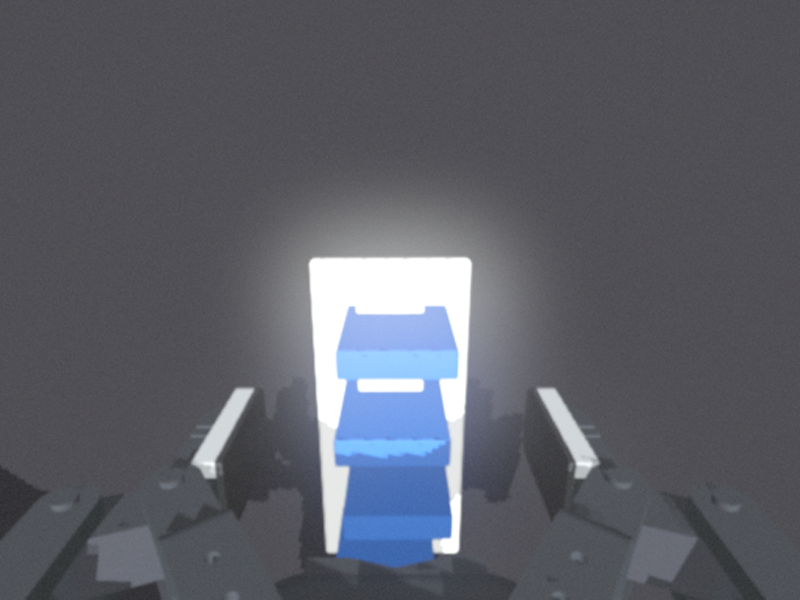

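Run:
```python
from h import *
w=ctrl.get_image("wrist"); p=ctrl.read_state()["eef_pos"]
print("tcp",proj(w,p)/.64, "tcp+13",proj(w,p+[0,0,13])/.64,"spacer top",proj(w,[537.4,-163.1,56])/.64)
for nm,px,z in [("near top edge",(397,379),56),("far top edge",(397,350),56),("L",(337,365),56),("R",(458,363),56)]: print(nm,atz(w,np.array(px)*.64,z)[:2])
print(-np.array(w["R"]).T@np.array(w["t"]))
```

```text
tcp [397.44467276 349.46729054] tcp+13 [397.67634162 364.46686628] spacer top [397.18591813 364.48575693]
near top edge [ 538.69946675 -168.6688174 ]
far top edge [ 536.00238304 -157.68236884]
L [ 516.78390295 -168.32192106]
R [ 558.12031777 -157.46327489]
[517.34931075 -85.53883528 219.16120134]
```

The close view confirms the plate's top centre at (397,364), right under the grasp, with the fingers clear on both sides. I'll go down, grip and lift.

step_arm(series=[[[0,0,0,0.008,0,0.075,0.1],[0,0,0,0,0,0,0.6],[0,0,0,0,0,0,1],[0,0,0,0,0,0,1],[0,0,0,0,0,0,1],[0,0,0,0,0,0,1],[0,0,0,0,0,0,1],[0,0,0,0,0,0,1]]])

```text
clock: 6.65
eef_pos: [536.7, -164.0, 27.1]
tool_rot: [3.141, 0.0, 1.81]
force: [1.0, -0.3, 0.3]
width: 0.1
gripper_force: 0.0
```

Run:
```python
from h import *
w=ctrl.get_image("wrist"); s=ctrl.get_image("scene")
c=s["img"][140:240,180:330][:,:,::-1]
a=cv2.resize(w["img"][:,:,::-1],(400,300)); b=cv2.resize(c,(400,300),interpolation=cv2.INTER_CUBIC)
cv2.imwrite("pics/w5.png",np.hstack([a,b]))
st=ctrl.read_state();print(st["width"],st["gripper_force"],st["force"])
```

```text
-0.09693858231530701 0.0 [-0.15886499 -0.0590995  -0.66543479]
```

View pics/w5.png

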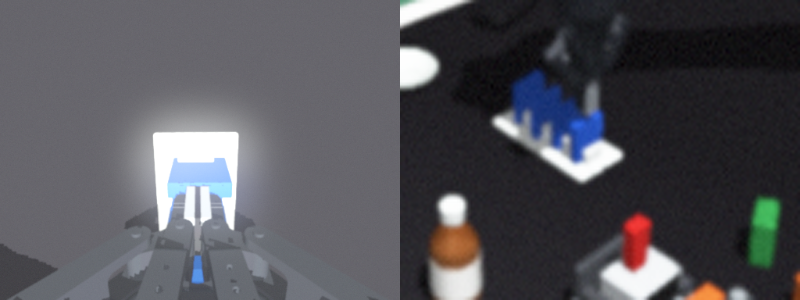

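Run:
```python
from h import *
w=ctrl.get_image("wrist"); np.save("w6.npy",w,allow_pickle=True)
yaw=1.8127;u=np.array([np.cos(yaw),np.sin(yaw)]);k=np.array([-u[1],u[0]])
C=np.array([537.4,-163.1])
for a in(6,-6):
  for z in (56,6):
    print("along",a,"z",z,[np.round(proj(w,[*(C+a*u+b*k),z])).tolist() for b in(22,0,-22)])
p=ctrl.read_state()["eef_pos"];print("tcp",p,proj(w,p),"up30",proj(w,p+[0,0,30]),"up 60",proj(w,p+[0,0,60]))
img=w["img"].astype(int)
for c in (225,245,256,280): print(c,[(r,*img[r,c]) for r in range(195,262,2)])
```

```text
along 6 z 56 [[213.0, 235.0], [256.0, 235.0], [299.0, 234.0]]
along 6 z 6 [[222.0, 201.0], [255.0, 201.0], [289.0, 200.0]]
along -6 z 56 [[214.0, 256.0], [256.0, 255.0], [298.0, 255.0]]
along -6 z 6 [[223.0, 217.0], [255.0, 217.0], [288.0, 217.0]]
tcp [ 536.69569978 -163.97290127   26.9873385 ] [254.2887781  223.08155301] up30 [254.57036809 247.21882893] up 60 [254.96668358 281.19012201]
225 [(195, np.int64(255), np.int64(255), np.int64(255)), (197, np.int64(255), np.int64(255), np.int64(255)), (199, np.int64(255), np.int64(255), np.int64(255)), (201, np.int64(255), np.int64(255), np.int64(255)), (203, np.int64(189), np.int64(218), np.int64(255)), (205, np.int64(186), np.int64(216), np.int64(255)), (207, np.int64(187), np.int64(216), np.int64(255)), (209, np.int64(185), np.int64(216), np.int64(255)), (211, np.int64(185), np.int64(215), np.int64(255)), (213, np.int64(184), np.int64(215), np.int64(255)), (215, np.int64(180), np.int64(213), np.int64(255)), (217, np.int64(182), np.int64(213), np.int64(255)), (219, np.int64(181), np.int64(213), np.int64(255)), (221, np.int64(179), np.int6
[... 5682 characters left out ...]
64(241), np.int64(255)), (237, np.int64(177), np.int64(241), np.int64(255)), (239, np.int64(173), np.int64(239), np.int64(255)), (241, np.int64(174), np.int64(240), np.int64(255)), (243, np.int64(173), np.int64(239), np.int64(255)), (245, np.int64(171), np.int64(237), np.int64(255)), (247, np.int64(169), np.int64(237), np.int64(255)), (249, np.int64(166), np.int64(231), np.int64(255)), (251, np.int64(159), np.int64(199), np.int64(255)), (253, np.int64(148), np.int64(157), np.int64(183)), (255, np.int64(148), np.int64(153), np.int64(173)), (257, np.int64(147), np.int64(153), np.int64(173)), (259, np.int64(160), np.int64(167), np.int64(184)), (261, np.int64(158), np.int64(164), np.int64(181))]
```

Run:
```python
from h import *
s=ctrl.get_image("scene"); p=ctrl.read_state()["eef_pos"]
for dz in (0,15,30,45,60): print(dz,proj(s,p+[0,0,dz]))
C=[537.4,-163.1]
print("spacer top, bottom",proj(s,[*C,56]),proj(s,[*C,6]))
cv2.imwrite("pics/s7.png",cv2.resize(s["img"][145:211,210:298][:,:,::-1],(800,600),interpolation=cv2.INTER_CUBIC))
```

```text
0 [248.538763   186.19259257]
15 [248.58747489 182.33716555]
30 [248.63674181 178.43780886]
45 [248.68657331 174.49376738]
60 [248.73697915 170.50426858]
spacer top, bottom [248.57933422 178.8764256 ] [248.41828549 191.69956117]
```

View pics/s7.png

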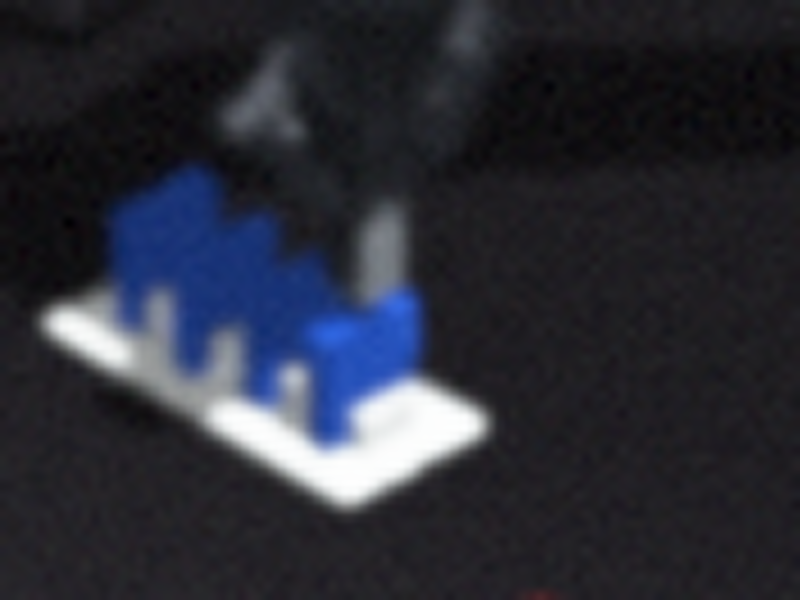

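The scene crop shows plate 1 upright at (365,350) in its slot. The light finger ends at (383,300), at the plate's top edge, so the fingers shut above the plate. The real fingertips therefore sit well above the reported TCP. I'll check how far in both cameras.

Run:
```python
from h import *
s=ctrl.get_image("scene"); st=ctrl.read_state();p=st["eef_pos"]
from scipy.spatial.transform import Rotation as Ro
R=Ro.from_euler("xyz",st["tool_rot"]).as_matrix()
w=np.load("w6.npy",allow_pickle=True).item()
for up in (0,30,40,50):
  for b in (-14,14):
    X=p+R@np.array([11,b,-up]); print(up,b,"scene",np.round(proj(s,X),1),"wrist",np.round(proj(w,X),1))
g=w["img"].astype(int)
for r in (236,238,240,244,252,262): print(r,[(c,int(g[r,c,0]-g[r,c,2]),int(g[r,c].sum())) for c in range(222,294,4)])
print(np.array(st["tau"]).round(1),st["qpos"].round(3))
```

```text
0 -14 scene [254.  185.9] wrist [230.6 206.1]
0 14 scene [247.8 189.2] wrist [277.9 206. ]
30 -14 scene [254.1 178.2] wrist [226.8 227.8]
30 14 scene [247.9 181.4] wrist [282.3 227.7]
40 -14 scene [254.2 175.5] wrist [225.2 236.8]
40 14 scene [247.9 178.8] wrist [284.1 236.7]
50 -14 scene [254.2 172.9] wrist [223.4 246.9]
50 14 scene [248.  176.1] wrist [286.2 246.9]
236 [(222, -70, 683), (226, -70, 683), (230, -73, 673), (234, -76, 670), (238, -73, 676), (242, -83, 641), (246, -75, 668), (250, -77, 667), (254, -76, 674), (258, -78, 663), (262, -80, 660), (266, -79, 663), (270, -77, 673), (274, -76, 676), (278, -75, 677), (282, -77, 674), (286, -80, 668), (290, -79, 671)]
238 [(222, -73, 678), (226, -72, 680), (230, -75, 673), (234, -76, 671), (238, -66, 679), (242, -31, 707), (246, -31, 707), (250, -55, 586), (254, -90, 608), (258, -34, 710), (262, -32, 704), (266, -40, 704), (270, -80, 669), (274, -79, 672), (278, -78, 673), (282, -79, 672), (286, -79, 670), (290, -79, 672)]
240 [(222, -74, 676), (226, -74, 676), (230, -72, 679), (234, -73, 678), (238, -52, 689), (242, 0, 765), (24
[... 499 characters left out ...]
252 [(222, -83, 661), (226, -24, 503), (230, -21, 495), (234, -22, 497), (238, -12, 737), (242, -1, 764), (246, 0, 765), (250, -19, 524), (254, -24, 471), (258, -3, 762), (262, -1, 764), (266, -2, 763), (270, -27, 487), (274, -27, 473), (278, -27, 478), (282, -93, 634), (286, -53, 702), (290, -50, 705)]
262 [(222, -44, 510), (226, -18, 478), (230, -20, 453), (234, -21, 477), (238, -3, 762), (242, -2, 763), (246, -2, 763), (250, -20, 484), (254, -22, 452), (258, -4, 761), (262, -2, 763), (266, -3, 762), (270, -22, 505), (274, -26, 437), (278, -25, 463), (282, -25, 469), (286, 0, 765), (290, 0, 765)]
[  0.  -53.    5.7 -10.7   0.    0.   -0. ] [ 0.038  0.768  0.329  1.907 -0.451  0.54   0.912]
```

Both cameras put the shut fingertips about 40 mm above the reported TCP. I'll open and go further down in stages, watching the force.

step_arm(series=[[[0,0,0,0,0,0,0],[0,0,0,0,0,0,0],[0,0,0,0,0,0,0],[0,0,0,0,0,0,0],[0,0,0,0,0,0,0],[0,0,0,0.004,0,0.05,0],[0,0,0,0,0,0.05,0],[0,0,0,0,0,0.05,0],[0,0,0,0,0,0,0]]])

```text
clock: 7.8
eef_pos: [535.4, -163.0, 3.0]
tool_rot: [-3.139, -0.001, 1.81]
force: [-0.0, -0.7, -0.7]
width: 85.4
gripper_force: 0.0
```

Run:
```python
from h import *
w=ctrl.get_image("wrist"); st=ctrl.read_state(); print(st["eef_pos"],st["width"],st["force"])
np.save("w8.npy",w,allow_pickle=True)
g=w["img"].astype(int)
for r in range(236,300,8): print(r,[(c,int(g[r,c].sum())) for c in range(130,230,6)])
goto(537.4,-163.1,-16,1.8127,st)
```

```text
[ 535.7851559  -163.22740824    3.55315474] 84.9051640202901 [-0.02129853  0.32060464  0.09605277]
236 [(130, 251), (136, 263), (142, 264), (148, 280), (154, 298), (160, 305), (166, 330), (172, 352), (178, 369), (184, 398), (190, 412), (196, 765), (202, 765), (208, 765), (214, 765), (220, 577), (226, 580)]
244 [(130, 252), (136, 263), (142, 275), (148, 278), (154, 285), (160, 310), (166, 326), (172, 337), (178, 373), (184, 392), (190, 413), (196, 765), (202, 765), (208, 765), (214, 648), (220, 569), (226, 569)]
252 [(130, 251), (136, 262), (142, 523), (148, 519), (154, 264), (160, 304), (166, 310), (172, 297), (178, 324), (184, 379), (190, 398), (196, 765), (202, 765), (208, 765), (214, 556), (220, 554), (226, 558)]
260 [(130, 263), (136, 639), (142, 645), (148, 252), (154, 217), (160, 244), (166, 259), (172, 282), (178, 315), (184, 372), (190, 384), (196, 680), (202, 765), (208, 765), (214, 586), (220, 587), (226, 561)]
268 [(130, 643), (136, 641), (142, 327), (148, 202), (154, 219), (160, 244), (166, 257), (172, 264), (178, 300), (184, 347), (190, 370), (196, 621), (202, 765), (208, 765), (214, 600), (220, 601), (226, 600)]
276 [(130, 646), (136, 480), (142, 196), (148, 205), (154, 214), (160, 227), (166, 249), (172, 264), (178, 282), (184, 308), (190, 338), (196, 386), (202, 765), (208, 765), (214, 594), (220, 593), (226, 590)]
284 [(130, 609), (136, 198), (142, 187), (148, 193), (154, 209), (160, 217), (166, 226), (172, 245), (178, 267), (184, 282), (190, 309), (196, 325), (202, 705), (208, 707), (214, 765), (220, 508), (226, 505)]
292 [(130, 220), (136, 168), (142, 174), (148, 192), (154, 198), (160, 201), (166, 223), (172, 225), (178, 245), (184, 258), (190, 289), (196, 297), (202, 702), (208, 701), (214, 674), (220, 427), (226, 486)]
turn z deg -0.18 (share -0.0040) shift mm [-0.3  1.6 19.6] share [-0.0018  0.0107  0.1304] pos [ 535.8 -163.2    3.6] rpy [-3.14e+00 -1.00e-03  1.81e+00]
```

step_arm(series=[[[0,0,0,0,0.01,0.04,0],[0,0,0,0,0,0.05,0],[0,0,0,0,0,0.04,0],[0,0,0,0,0,0,0]]])

```text
clock: 8.25
eef_pos: [537.2, -162.7, -16.1]
tool_rot: [-3.14, -0.001, 1.81]
force: [-0.5, -0.5, 0.1]
width: 85.3
gripper_force: 0.0
```

step_arm(series=[[[0,0,0,0,0,0,0.4],[0,0,0,0,0,0,0.7],[0,0,0,0,0,0,1],[0,0,0,0,0,0,1],[0,0,0,0,0,0,1],[0,0,0,0,0,0,1],[0,0,0,0,0,0,1]]])

```text
clock: 8.95
eef_pos: [538.4, -163.3, -14.5]
tool_rot: [3.141, 0.0, 1.81]
force: [0.4, -0.5, 5.2]
width: 43.0
gripper_force: 61.0
```

The plate is gripped: width 43 mm, force 61 N. I'll lift it and carry it to the clamp.

step_arm(series=[[[0,0,0,0,0,-0.06,1],[0,0,0,0,0,-0.1,1],[0,0,0,0,0,-0.15,1],[0,0,0,0,0,-0.2,1],[0,0,0,0,0,-0.2,1],[0,0,0,0,0,-0.2,1],[0,0,0,0,0,0,1]]])

```text
clock: 9.65
eef_pos: [540.8, -164.2, 126.2]
tool_rot: [3.134, 0.004, 1.81]
force: [1.9, 0.5, -1.1]
width: 43.3
gripper_force: 61.0
```

Run:
```python
from h import *
s=ctrl.read_state();print(s["width"],s["gripper_force"],s["force"])
goto(601.5,135.6,120,1.838)
```

```text
43.27004589545478 60.95091462135315 [ 1.88812667  0.51454007 -1.07362186]
turn z deg -1.62 (share -0.0361) shift mm [273.2 137.8   6.2] share [1.8211 0.9184 0.0415] pos [ 540.8 -164.2  126.2] rpy [3.134 0.004 1.81 ]
```

step_arm(series=[[[0,0,-0.036,0.1,0.05,0,1],[0,0,0,0.2,0.1,0,1],[0,0,0,0.22,0.11,0,1],[0,0,0,0.22,0.11,0,1],[0,0,0,0.22,0.11,0,1],[0,0,0,0.22,0.11,0,1],[0,0,0,0.22,0.11,0,1],[0,0,0,0.22,0.11,0,1],[0,0,0,0.2,0.11,0,1],[0,0,0,0,0,0,1],[0,0,0,0,0,0,1],[0,0,0,0,0,0,1]]])

```text
clock: 10.85
eef_pos: [598.3, 135.7, 120.6]
tool_rot: [-3.139, 0.001, 1.838]
force: [-0.1, -2.6, -1.3]
width: 43.3
gripper_force: 61.0
```

Run:
```python
from h import *
goto(601.5,135.6,15,1.838)
w=ctrl.get_image("wrist"); st=ctrl.read_state();p=st["eef_pos"];print(st["force"],st["tool_rot"],st["width"])
cv2.imwrite("pics/w9.png",cv2.resize(w["img"][:,:,::-1],(800,600),interpolation=cv2.INTER_CUBIC))
np.save("w9.npy",w,allow_pickle=True)
```

```text
turn z deg -0.02 (share -0.0005) shift mm [ -1.    3.  105.6] share [-0.0064  0.0202  0.7043] pos [598.3 135.7 120.6] rpy [-3.139e+00  1.000e-03  1.838e+00]
[0.94811855 0.07082573 0.3162214 ] [-3.13981582e+00  5.96068686e-04  1.83663903e+00] 43.31722838596799
```

View pics/w9.png

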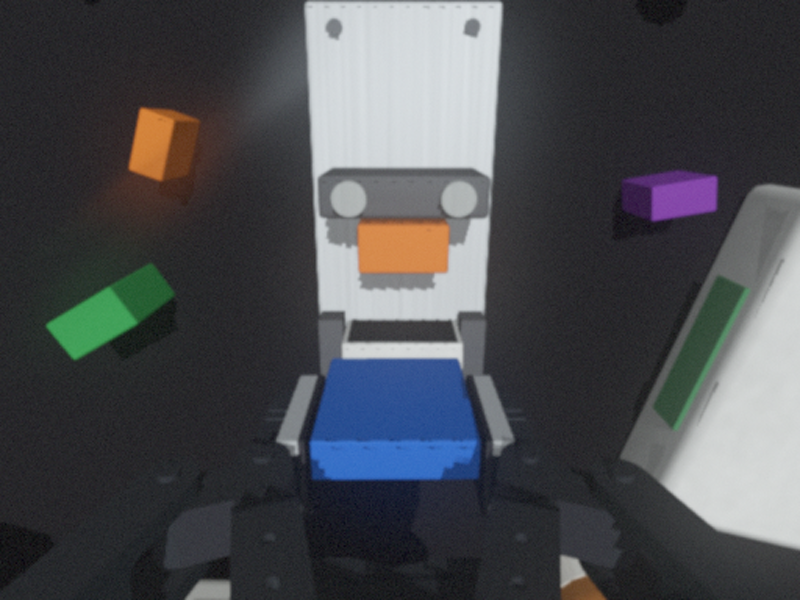

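The view shows the plate held upright and square at (395,415). The specimen is at (403,247), the stop at (403,195), and the jaw's front top edge is at (403,345). I'll recompute positions from this closer view.

Run:
```python
from h import *
w=np.load("w9.npy",allow_pickle=True).item()
yaw=1.838;u=np.array([np.cos(yaw),np.sin(yaw)]);n=np.array([-u[1],u[0]])
def q(p,z):
  X=atz(w,np.array(p)*.64,z)[:2]; return np.round([X@u,X@n],1)
for nm,p,z in [("stop near",(403,217),62),("spec far",(403,222),62),("spec near",(403,273),62),("specL",(359,250),62),("specR",(448,250),62),("jaw front",(403,345),50),("jaw face bottom",(403,322),12),("rail",(470,314),28),("plate front",(403,3),12),("plateL",(315,200),12),("plateR",(492,200),12)]: print(nm,q(p,z))
p=np.array([598.3,135.7,120.6]); zt=p[2]+70.5; zb=p[2]+20.5
print("tcp",p[:2]@u,p[:2]@n)
for nm,px,z in [("sp top far",(395,440),zt),("sp top near",(395,478),zt),("sp L",(312,440),zt),("sp R",(478,440),zt),("bot far",(395,360),zb),("botL",(331,360),zb),("botR",(463,360),zb)]: print(nm,q(px,z))
```

```text
stop near [  13.8 -615.7]
spec far [  11.5 -615.7]
spec near [ -13.5 -615.8]
specL [  -2.  -594.7]
specR [  -2.1 -637.3]
jaw front [ -57.  -616.1]
jaw face bottom [ -58.7 -616.6]
rail [ -47.5 -654.6]
plate front [ 112.7 -616. ]
plateL [  14.9 -566.9]
plateR [  14.8 -666.3]
tcp -27.087953739682867 -612.8977261845541
sp top far [ -20.  -612.2]
sp top near [ -31.4 -612.2]
sp L [ -20.1 -591.4]
sp R [ -20.  -632.9]
bot far [ -22.  -612.1]
botL [ -22. -590.]
botR [ -22.  -635.5]
```

step_arm(series=[[[0,0,0,-0.02,0.022,0,1],[0,0,0,0,0,0.15,1],[0,0,0,0,0,0.2,1],[0,0,0,0,0,0.2,1],[0,0,0,0,0,0.15,1],[0,0,0,0,0,0.08,1],[0,0,0,0,0,0,1],[0,0,0,0,0,0,1]]])

```text
clock: 11.7
eef_pos: [604.3, 134.1, 5.3]
tool_rot: [3.14, 0.0, 1.837]
force: [-0.3, -0.3, -0.3]
width: 43.6
gripper_force: 61.0
```

Run:
```python
from h import *
yaw=1.838;u=np.array([np.cos(yaw),np.sin(yaw)]);n=np.array([-u[1],u[0]])
for _ in range(3):
  st=ctrl.read_state();ctrl.get_image("top");p=st["eef_pos"];print(p,p[:2]@u,p[:2]@n,st["force"],st["width"],st["tool_rot"])
```

```text
[604.31149939 134.06526309   5.2692437 ] -30.251927253988246 -618.2642670905311 [-0.28433267 -0.30910057 -0.32706783] 43.633815168167246 [3.14035499e+00 3.21285970e-04 1.83728835e+00]
[604.64239371 134.26733711   5.73479465] -30.144392047339547 -618.6367736531653 [-0.04162953 -0.67392782 -0.75011153] 43.069743882783364 [3.13945049e+00 3.37013285e-04 1.83754526e+00]
[604.72208296 134.47782038   5.90276072] -29.962418977838592 -618.7692100004429 [ 0.17945802 -0.05423424 -0.87181854] 43.280414714394944 [3.13904937e+00 2.64370974e-04 1.83776336e+00]
```

step_arm(series=[[[0,0,0,0,-0.013,0.03,1],[0,0,0,0,0,0.03,1],[0,0,0,0,0,0.02,1],[0,0,0,0,0,0,1],[0,0,0,0,0,0,1]]])

```text
clock: 12.35
eef_pos: [601.5, 134.0, -7.7]
tool_rot: [-3.141, -0.0, 1.838]
force: [0.5, 1.2, -0.5]
width: 43.2
gripper_force: 61.0
```

step_arm(series=[[[0,0,0,0,0,0.008,1],[0,0,0,0,0,0,1],[0,0,0,0,0,0,1]]])

```text
clock: 12.65
eef_pos: [601.8, 134.0, -8.5]
tool_rot: [3.141, 0.0, 1.838]
force: [-0.3, -0.2, 0.9]
width: 43.3
gripper_force: 61.1
```

step_arm(series=[[[0,0,0,0,0,0.008,1],[0,0,0,0,0,0,1],[0,0,0,0,0,0,1]]])

```text
clock: 12.95
eef_pos: [601.8, 134.1, -8.5]
tool_rot: [3.141, -0.0, 1.838]
force: [-2.8, 0.3, 10.1]
width: 43.1
gripper_force: 62.2
```

The plate is standing on the plate (10 N contact). I'll release it and rise.

step_arm(series=[[[0,0,0,0,0,0,0.3],[0,0,0,0,0,0,0.1],[0,0,0,0,0,0,0],[0,0,0,0,0,0,0],[0,0,0,0,0,0,0],[0,0,0,0,0,-0.1,0],[0,0,0,0,0,-0.2,0],[0,0,0,0,0,-0.25,0],[0,0,0,0,0,-0.25,0],[0,0,0,0,0,0,0.5],[0,0,0,0,0,0,1],[0,0,0,0,0,0,1]]])

```text
clock: 14.15
eef_pos: [600.6, 134.2, 109.6]
tool_rot: [-3.14, -0.0, 1.838]
force: [-0.1, 0.7, -0.5]
width: 43.6
gripper_force: 0.0
```

Run:
```python
from h import *
w=ctrl.get_image("wrist");st=ctrl.read_state();print(st["eef_pos"],st["force"],st["width"])
yaw=1.838;u=np.array([np.cos(yaw),np.sin(yaw)]);n=np.array([-u[1],u[0]])
c=[p for p in [-28*u-616*n]][0]
for a in(6,-6): print("pred",[np.round(proj(w,[*(c+a*u+b*n),62])) for b in(22,-22)], "bottom",[np.round(proj(w,[*(c+a*u+b*n),12])) for b in(22,-22)])
m=cv2.inRange(cv2.cvtColor(w["img"],cv2.COLOR_RGB2HSV),(100,90,40),(125,255,255))
nn,l,s,cc=cv2.connectedComponentsWithStats(m); print(s[s[:,4]>150])
# push start: closed tip behind handle: pad half width 11 + handle rear at -98.5
g=-118*u-616*n; print(g); goto(*g,130,1.838,st)
cv2.imwrite("pics/w10.png",cv2.resize(w["img"][:,:,::-1],(800,600),interpolation=cv2.INTER_CUBIC))
```

```text
[600.42264066 134.10786031 109.09534478] [-0.27843277  0.25222918 -0.88720709] 36.37757543971167
pred [array([226., 187.]), array([286., 187.])] bottom [array([230., 170.]), array([280., 170.])]
pred [array([226., 203.]), array([285., 203.])] bottom [array([231., 183.]), array([280., 183.])]
[[     0      0    512    384 195140]
 [   225    177     59     27   1468]]
[625.29618     48.83325997]
turn z deg 0.01 (share 0.0003) shift mm [-88.8   1.5 -20.9] share [-0.5921  0.0098 -0.1394] pos [600.4 134.1 109.1] rpy [-3.139 -0.     1.838]
```

Blue blob at columns 225–284, rows 177–204, which matches an upright plate. Now I'll move behind the handle with the fingers shut.

step_arm(series=[[[0,0,0,-0.1,0.01,-0.1,1],[0,0,0,-0.2,0,-0.04,1],[0,0,0,-0.2,0,0,1],[0,0,0,-0.12,0,0,1],[0,0,0,0,0,0,1],[0,0,0,0,0,0.15,1],[0,0,0,0,0,0.2,1],[0,0,0,0,0,0.2,1],[0,0,0,0,0,0.1,1],[0,0,0,0,0,0,1],[0,0,0,0,0,0,1]]])

```text
clock: 15.3
eef_pos: [627.8, 45.2, 33.9]
tool_rot: [3.141, 0.0, 1.839]
force: [-0.5, -0.4, -0.0]
width: 0.0
gripper_force: 0.0
```

```bash
cat >> h.py <<'E'
def al():
    yaw=1.838;u=np.array([np.cos(yaw),np.sin(yaw)]);n=np.array([-u[1],u[0]])
    st=ctrl.read_state();p=st["eef_pos"];f=np.array(st["force"])
    print("along %.1f lat %.1f z %.1f  F along %.1f lat %.1f z %.1f w %.1f t %.2f"%(p[:2]@u,p[:2]@n,p[2],f[:2]@u,f[:2]@n,f[2],st["width"],st["clock"]),np.round(st["tool_rot"],3))
E
python3 - <<'E'
from h import *
al()
E
```

```text
along -122.2 lat -617.5 z 33.9  F along -0.3 lat 0.6 z -0.0 w 0.0 t 15.30 [3.141 0.    1.839]
```

step_arm(series=[[[0,0,0,0,-0.01,0.06,1],[0,0,0,0.02,0,0,1],[0,0,0,0.02,0,0,1],[0,0,0,0.02,0,0,1],[0,0,0,0.02,0,0,1],[0,0,0,0.02,0,0,1],[0,0,0,0.02,0,0,1],[0,0,0,0,0,0,1]]])

```text
clock: 16.1
eef_pos: [621.8, 61.5, 25.0]
tool_rot: [3.141, 0.001, 1.838]
force: [1.2, -4.1, 2.0]
width: 0.1
gripper_force: 1.5
```

Run:
```python
from h import *
al()
```

```text
along -104.9 lat -616.0 z 25.0  F along -4.3 lat -0.1 z 2.0 w 0.1 t 16.10 [3.141e+00 1.000e-03 1.838e+00]
```

step_arm(series=[[[0,0,0,0.015,0,0,1],[0,0,0,0.015,0,0,1],[0,0,0,0.015,0,0,1],[0,0,0,0.015,0,0,1],[0,0,0,0.015,0,0,1],[0,0,0,0.015,0,0,1],[0,0,0,0.015,0,0,1],[0,0,0,0,0,0,1]]])

```text
clock: 16.9
eef_pos: [617.4, 77.4, 24.7]
tool_rot: [3.141, -0.0, 1.838]
force: [3.1, -3.2, 2.0]
width: -0.0
gripper_force: 2.0
```

Run:
```python
from h import *
al()
```

```text
along -88.3 lat -615.9 z 24.7  F along -3.9 lat -2.1 z 2.0 w -0.0 t 16.90 [ 3.141 -0.     1.838]
```

step_arm(series=[[[0,0,0,0.012,0,0,1],[0,0,0,0.012,0,0,1],[0,0,0,0.01,0,0,1],[0,0,0,0.01,0,0,1],[0,0,0,0,0,0,1]]])

```text
clock: 17.4
eef_pos: [615.8, 83.1, 24.6]
tool_rot: [3.141, 0.001, 1.838]
force: [2.7, -4.2, 3.8]
width: -0.2
gripper_force: 2.4
```

Run:
```python
from h import *
al()
```

```text
along -82.4 lat -615.9 z 24.6  F along -4.7 lat -1.5 z 3.8 w -0.2 t 17.40 [3.141e+00 1.000e-03 1.838e+00]
```

step_arm(series=[[[0,0,0,0.012,0,0,1],[0,0,0,0.012,0,0,1],[0,0,0,0,0,0,1]]])

```text
clock: 17.7
eef_pos: [615.0, 86.4, 24.7]
tool_rot: [3.141, 0.001, 1.838]
force: [3.0, -4.1, 1.8]
width: -0.5
gripper_force: 2.6
```

Run:
```python
from h import *
al()
```

```text
along -79.1 lat -615.9 z 24.7  F along -4.8 lat -1.8 z 1.8 w -0.5 t 17.70 [3.141e+00 1.000e-03 1.838e+00]
```

step_arm(series=[[[0,0,0,0.01,0,0,1],[0,0,0,0.01,0,0,1],[0,0,0,0,0,0,1]]])

```text
clock: 18.0
eef_pos: [614.6, 87.4, 24.7]
tool_rot: [3.141, 0.003, 1.837]
force: [3.6, -6.5, 1.6]
width: 0.2
gripper_force: 4.0
```

Run:
```python
from h import *
al()
w=ctrl.get_image("wrist"); np.save("w11.npy",w,allow_pickle=True)
yaw=1.838;u=np.array([np.cos(yaw),np.sin(yaw)]);n=np.array([-u[1],u[0]])
for a in range(20,-70,-6): 
  q=proj(w,[*(a*u-616*n),62]); c=w["img"][int(q[1]),int(q[0])] if 0<=q[1]<384 else None; print(a,np.round(q),c)
```

```text
along -78.0 lat -615.9 z 24.7  F along -7.2 lat -1.8 z 1.6 w 0.2 t 18.00 [3.141e+00 3.000e-03 1.837e+00]
20 [255.  37.] [118 116 119]
14 [255.  54.] [96 82 80]
8 [255.  69.] [225 151  80]
2 [255.  85.] [223 146  77]
-4 [255. 100.] [220 141  75]
-10 [255. 114.] [176 108  78]
-16 [255. 128.] [ 95 131 207]
-22 [255. 142.] [ 90 112 170]
-28 [255. 156.] [215 217 217]
-34 [255. 169.] [217 218 218]
-40 [255. 181.] [214 216 216]
-46 [255. 194.] [215 217 216]
-52 [255. 206.] [159  77  75]
-58 [255. 218.] [159  71  69]
-64 [255. 229.] [158  61  60]
```

The stop, specimen, spacer and jaw are now in contact with no gaps. The jaw face is at about -22, roughly 34 mm of travel, so zero spacers would not have clamped. I'll add pressing force gradually.

step_arm(series=[[[0,0,0,0.01,0,0,1],[0,0,0,0,0,0,1],[0,0,0,0,0,0,1]]])

```text
clock: 18.35
eef_pos: [614.7, 87.3, 24.7]
tool_rot: [3.14, 0.005, 1.836]
force: [3.6, -10.6, 1.2]
width: -0.1
gripper_force: 5.2
```

Run:
```python
from h import *
al()
```

```text
along -78.0 lat -615.9 z 24.7  F along -11.1 lat -0.6 z 1.2 w -0.1 t 18.35 [3.14  0.005 1.836]
```

step_arm(series=[[[0,0,0,0.01,0,0,1],[0,0,0,0.01,0,0,1],[0,0,0,0,0,0,1],[0,0,0,0,0,0,1],[0,0,0,0,0,0,1]]])

```text
clock: 18.85
eef_pos: [614.8, 87.2, 24.8]
tool_rot: [3.139, 0.009, 1.834]
force: [5.6, -14.7, 0.9]
width: -0.2
gripper_force: 7.6
```

Run:
```python
from h import *
al()
```

```text
along -78.2 lat -616.0 z 24.8  F along -15.7 lat -1.5 z 0.9 w -0.2 t 18.85 [3.139 0.009 1.834]
```

step_arm(series=[[[0,0,0,0.012,0,0,1],[0,0,0,0,0,0,1],[0,0,0,0,0,0,1],[0,0,0,0,0,0,1],[0,0,0,0,0,0,1],[0,0,0,0,0,0,1],[0,0,0,0,0,0,1]]])

```text
clock: 19.55
eef_pos: [614.8, 87.1, 24.8]
tool_rot: [3.139, 0.011, 1.833]
force: [6.1, -16.5, -1.5]
width: 0.1
gripper_force: 9.1
```

Run:
```python
from h import *
w=ctrl.get_image("wrist");al()
cv2.imwrite("pics/w12.png",cv2.resize(w["img"][:,:,::-1],(800,600),interpolation=cv2.INTER_CUBIC))
```

```text
along -78.4 lat -616.0 z 24.8  F along -18.7 lat -2.6 z -0.5 w -0.2 t 19.60 [3.139 0.011 1.833]
```

View pics/w12.png

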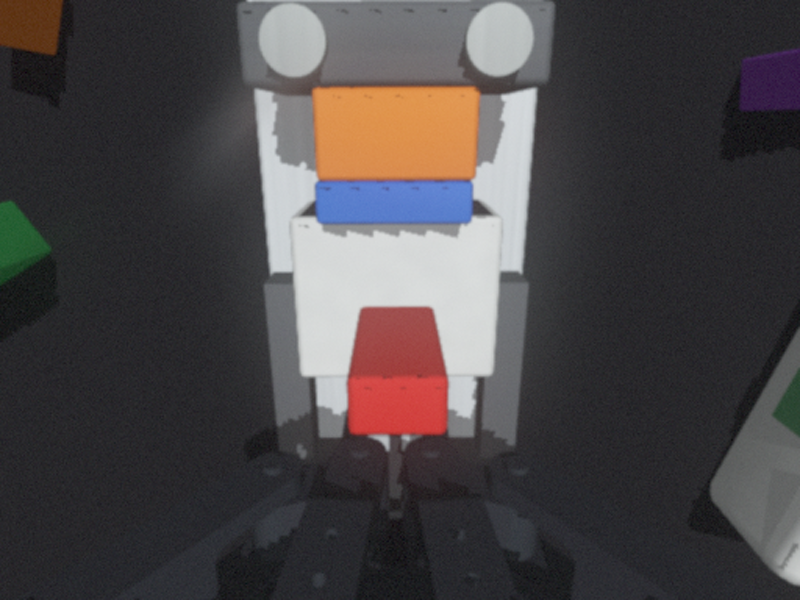

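The stack is tight: stop (395,40), specimen (395,132), one spacer (395,200) and jaw (395,290). The shut fingers sit behind the red handle at (397,405), pushing with about 19 N and holding steady. Handing in.

```bash
python3 -c "
from h import *
print(ctrl.finish_job())"
```

```text
the job is handed in; nothing more can be done
None
```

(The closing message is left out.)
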